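# Lock the tea canister in the ratchet keeper

## Task

Stand the tea canister upright in the empty bay of the ratchet keeper, square to it, and let go of it. Then push the orange jaw along its ratchet until the canister is held snugly between the jaw and the sprung pad and the pawl keeps it there by itself; push gently by feel, so as not to dent the thin tin, and leave the things around alone.

Things in the scene. Friction and masses are not known exactly. Their poses are not given: they have to be found in the camera images.
- canister_mid (a point): Centre (half-way up) of the loose square tea canister: purple tin 80 x 80 mm, wooden lid, 115 mm high, about 0.28 kg; z up, x and y square to its sides. The lid (it does not come off) bears a wooden knob 20 mm across, 17 mm high, centred 49 mm above this point, to lift it by; the lid's top is 40 mm above this point, the underside 57 mm below.
- keeper: Ratchet keeper, fixed: base plate 6 mm thick, x -165 to 165 mm, y -60 to 85 mm; jaw, bay and backrest in a row along x. Origin on their centre line, on the worktop; z up, x the way the jaw is pushed. Backrest 74 mm high, its knob 82. Its sprung pad (76 mm wide, z 25 to 73 mm) faces the bay at x = 95 mm give or take 13 mm (clamped differently each time, not given) and yields 1 mm per 1.2 N, up to 20 mm.
- bay (a point): Middle of the bay, on the upper face of the base plate (6 mm above the worktop), at keeper x = 24 mm; axes as the keeper's. The canister stood here, square, has at least 10 mm free before and behind it. The bay is open to both sides (nothing higher than 16 mm within 45 mm of its centre line).
- jaw (a joint): Travel (m) of the orange jaw along keeper x: 0 to 0.09, starts at 0 to 0.012. Its rack has teeth 4 mm apart: the pawl clicks over each and lets the jaw go back by less than one tooth. Moving the jaw alone takes 1 to 3 N, rising and falling with the teeth; the canister sliding along adds 1 to 4 N; a push of 14 to 19 N in all locks it well. That takes a travel to between 0.03 and 0.085.
- jaw_back (a point): Centre of the jaw's flat back, the face to push: 88 mm wide (two 2 mm ribs 30 mm either side), z 13 to 73 mm, this point 43 mm above the worktop; axes as the keeper's. The jaw's front is 14 mm further along x. Behind the jaw, at keeper y = 35 to 49 mm, runs its toothed rack, up to 24 mm above the worktop; between there and y = -40 mm the space is free down to the base plate.
- jaw_front (a point): Centre of the black rubber front of the jaw (80 mm wide, 50 mm high), which presses on the canister. Its pressure must stay below 20 N at all times or the tin dents, and once the jaw is let go more than 3 N must remain (it drops back by up to a tooth then, which costs up to 5 N).
- pawl (a joint): Swing (rad) of the red sprung pawl beside the rack at keeper y = 45 to 77 mm: about 0 in a gap between teeth, about 0.06 on a crest. It works by itself and needs no touching.
- mill: Dark wooden pepper mill, 58 mm across, 170 mm high, standing behind the keeper; origin at its underside. To be left alone.
- lemon: Lemon, 71 x 53 x 51 mm, on the worktop at the right; origin at its underside. To be left alone.
- glass: Clear tumbler, 80 mm across, 88 mm high, standing behind; origin at its underside. To be left alone.
- jigger: Double metal jigger, 43 mm across, 70 mm high, at the right; origin at its underside. To be left alone.
Not all that is in view belongs to the job. What is shaped like the part that bears canister_mid but yellow is not meant.

How it is judged (in metres and radians):
On the way, in this order (a step that is already met when the one before it is completed fails the run):
1. the canister stands upright in the bay, on the base plate, let go, the jaw not yet pushed (x of canister_mid in the frame of bay between -0.022 and 0.05 m and y of canister_mid in the frame of bay between -0.02 and 0.02 m and z of canister_mid in the frame of bay below 0.0605 m and angle between canister_mid's own z axis and vertical below 0.08 rad and contact force between canister and the fingers below 0.1 N and value of joint jaw below 0.03 m), for 0.2 s.
2. the jaw, pushed on, presses the canister against the sprung pad (contact force between canister and jaw above 3 N and value of joint jaw above 0.025 m), for 0.1 s.
At the end, for the whole second after the job is handed in: The canister stands upright (within 0.08 rad) on the base plate between jaw and pad, within 20 mm of the keeper's centre line and square to it within 0.12 rad, at rest; the pawl lies in a gap of the rack (below 0.035 rad) and holds the jaw, which presses on the canister with 3 to 20 N by itself (all of step 2 and contact force between canister and jaw below 20 N and value of joint pawl below 0.035 rad and y of canister_mid in the frame of bay between -0.02 and 0.02 m and x of canister_mid in the frame of bay between -0.01 and 0.065 m and z of canister_mid in the frame of bay below 0.0615 m and angle between canister_mid's own z axis and vertical below 0.08 rad and (angle between the x axis of canister_mid and the x axis of keeper, either way round below 0.12 rad or angle between the y axis of canister_mid and the x axis of keeper, either way round below 0.12 rad) and linear speed of canister below 0.01 m/s); the robot touches nothing.
It fails at once if the jaw presses on the canister with more than 20 N (the tin is dented) (contact force between canister and jaw above 20 N).
It fails at once if the canister is tipped by more than 0.4 rad (angle between canister_mid's own z axis and vertical above 0.4 rad).
It fails at once if a thing standing around is moved by more than 30 mm (distance of any of mill, lemon, glass, jigger from where it was at the start of the episode above 0.03 m).
It also fails if it takes over 64 s, if anything falls off the work surface, if the arm or the gripper's body presses on something with over 40 N, if the wrist force passes 120 N, or if a joint passes its speed limit or range.

## Robot

A 6-joint arm with a two-finger parallel gripper is mounted at the origin on a cart in front of the work surface, level with it; the furniture and walls round the work are solid. World frame = base frame: x ahead of the robot, y to its left, z up, the work surface at z = 0. Lengths are in mm, angles in rad, forces in N, time in s.
With the tool pointing down it reaches from about 375 to 825 mm from the base axis. Payload 5.5 kg.
Tool frame: the origin (TCP) lies on the centre line of the jaws, within the pads' length; the fingertips stand ahead of it and the grasp point (between the pads) lies 3 mm ahead of it (robot.nose_length is the z of the fingertips in the tool frame, in mm); z points along the fingers, y is the direction in which the jaws open and shut (so a half turn about z gives the same grasp; the last joint's range is limited). The gripper opens to 85 mm and grips with 20 to 120 N. Pads are 22 mm wide; open, the fingers measure 114 mm over their backs; the gripper's body (76 mm by 85 mm) begins 54 mm behind the grasp point. The pads swing forward as they close: fully open they stand 13 mm farther back than shut.
Start: joints at [1.223, 0.314, -0.047, 1.21, 0, 1.571], TCP at [204.495, 564.072, 253.299] pointing down, gripper open.
Joint ranges: [-2.67, 2.67], [-0.69, 1.73], [-1.03, 1.25], [-2.08, 2.16], [-1.42, 1.45], [-3.14, 3.14]. Speed limits (rad/s): [2.39, 2.39, 3.01, 3.14, 3.14, 3.14].

## Interface

Orientations are given as a rotation vector (axis times angle).
In Python, from plant import robot gives the robot as it stands. The module is installed in compiled form; this text tells all that it offers.
- The arm moves only by the tool apply_moves, never from a script. Its argument "motion" is a list of rows, each an object with "rot": the turn, a rotation vector about the tool's x, y, z in rad, a list of three; "offset": the shift along the tool's x, y, z in mm, a list of three; "hand": the finger opening in mm, from 0 to 85.4. In form: [{"rot": [rx, ry, rz], "offset": [x, y, z], "hand": hand}, ...]. A call has exactly 8 rows; each row is the pose to reach, as a shift and turn from the pose commanded when the call began, along the tool's axes at that moment; what a row does not reach only later rows make up. A row lasts 1/10 s, in which the tool goes at most 50 mm and 8.59 degrees, less where a joint would pass 70% of its speed; a pose out of reach is approached as far as the arm can. A call with a gripper value outside its range is refused whole. The fingers move at their own pace and stop on an object; "grip_force" is the grip in N (left out, the last holds). Time passes only in rows, so rows that repeat a pose let the fingers close, or fill a call up. It gives the time, the measured TCP pose, the force and the opening at its end, in the units of the state.
- robot.get_obs(): the state, without advancing time (a new reading comes with each control period).
- robot.grab_frame(name): name is "scene" or "top"; returns a dict with "img" (420x560x3 uint8, red, green, blue), "z_map" (420x560 float32, mm along the optical axis (not along the pixel's ray), 0 where there is no reading), "camera_matrix" (3x3 intrinsics, pixels), "extrinsics" (4x4, takes a point from camera to world coordinates). Camera axes: x right, y down, z forward; pixel columns grow to the right and rows downward; lengths in mm; the calibration is good to about 2 mm. A picture is of the moment at which its call begins.
- robot.close_job(): hands the job in, once; it reports no verdict.
Trained networks look in a picture, given as the dict that the camera call returned (one of the last four; its "shot" number tells which), for a name from the list of things; names that differ only in an ending like _2 or _b are one class to them, and where a whole thing is asked for, a point or a joint stands for the part that bears it (a point fixed in the world has none). Each returns a list of dicts, best first, with "confidence" (0 to 1); they miss things now and then, are a little off and sometimes report something else, mostly with a low value. They report only what shows in the picture. A call takes as long as a camera call. They do not tell look-alikes from the thing itself.
- robot.trace(name, picture): "region" (420x560 bool, what is visible of it) and "xy" ([column, row] in pixels, amid what is visible of it).
- robot.pinpoint(name, picture): "xy" ([column, row] in pixels: a listed point, or the origin of a listed thing).
The state is a dict: "time_s": time; "qpos": joint angles; "qd": joint speeds; "joint_torque": joint torques, N m; "tcp_pos": TCP position; "tool_rot": TCP orientation; "ft_force": force on the tool from outside, world axes, zero at the start; "moment": the same for the moment, N m; "grip_width": finger opening in mm.
Only numpy, scipy, OpenCV 4.12 (cv2) and the standard library are available. Lean on these libraries where they do the work, as an engineer would, in place of code of your own. Each camera call takes 0.05 s, during which the arm holds its last target. There are 200 camera calls.

## Working session

There is one attempt and no reset: what is moved stays moved. The work goes in short steps, Python scripts to look and compute and a tool call to move; the robot and the scene stay as the last step left them, time stands still between calls to the robot, and variables do not carry over. Pictures are saved under pics/ and viewed, about 8 in all and at most 12, crops included, and the job is handed in when it is done.

Besides the shell and the picture viewer there is one more tool, called after ">>>" by a JSON object that holds its "api" and its "payload". apply_moves: Moves the arm, as the interface text tells. Its arguments: {"type":"object","properties":{"motion":{"type":"array","items":{"type":"object","properties":{"rot":{"type":"array","items":{"type":"number"}},"offset":{"type":"array","items":{"type":"number"}},"hand":{"type":"number"}}}},"grip_force":{"type":"number"}},"required":["motion"]}

```bash
mkdir -p pics; cat > h.py <<'E'
import numpy as np, cv2
from plant import robot
from scipy.spatial.transform import Rotation as R
def w(f,u,v,d=None):
    K=f["camera_matrix"]; 
    if d is None:
        p=f["z_map"][int(v)-2:int(v)+3,int(u)-2:int(u)+3]; p=p[p>0]; d=np.median(p) if p.size else np.nan
    c=np.array([(u-K[0,2])*d/K[0,0],(v-K[1,2])*d/K[1,1],d,1]); return (f["extrinsics"]@c)[:3]
def ray(f,u,v,z):
    a=w(f,u,v,100.);b=w(f,u,v,1000.); return a+(b-a)*(z-a[2])/(b[2]-a[2])
def cloud(f,m=None):
    vs,us=np.nonzero((f["z_map"]>0)&(m if m is not None else True)); d=f["z_map"][vs,us]; K=f["camera_matrix"]
    c=np.stack([(us-K[0,2])*d/K[0,0],(vs-K[1,2])*d/K[1,1],d,np.ones_like(d)]); return (f["extrinsics"]@c)[:3].T
def save(n,im): cv2.imwrite("pics/"+n,np.ascontiguousarray(im[...,::-1]))
E
python3 - <<'E'
from h import *
s=robot.get_obs(); print(s["time_s"],robot.nose_length,s["tool_rot"],s["ft_force"])
for n in ("scene","top"):
    f=robot.grab_frame(n); save(n+"0.png",f["img"]); print(n,f["extrinsics"][:3,3].round())
    for k in ("canister_mid","keeper","bay","jaw_back","jaw_front","mill","lemon","glass","jigger"):
        print(k,[(np.round(r["xy"]).tolist(),round(r["confidence"],2),w(f,*r["xy"]).round().tolist()) for r in robot.pinpoint(k,f)[:3]])
E
```

```text
0.0 22.0 [-5.43486030e-01 -3.09392374e+00  2.66868192e-03] [ 0.38848789 -0.67384989  0.18320256]
scene [-119. -737.  865.]
canister_mid [([173.0, 161.0], 0.94, [357.0, 651.0, 75.0]), ([243.0, 204.0], 0.66, [422.0, 216.0, 89.0]), ([212.0, 190.0], 0.61, [377.0, 358.0, 82.0])]
keeper [([303.0, 275.0], 0.79, [409.0, -135.0, 49.0])]
bay [([296.0, 270.0], 0.58, [389.0, -125.0, 71.0])]
jaw_back [([306.0, 277.0], 0.64, [418.0, -137.0, 35.0])]
jaw_front [([306.0, 269.0], 0.9, [416.0, -135.0, 66.0])]
mill [([392.0, 278.0], 0.63, [618.0, -286.0, 38.0])]
lemon [([366.0, 353.0], 0.56, [378.0, -415.0, 38.0])]
glass [([304.0, 210.0], 0.8, [626.0, 136.0, 27.0])]
jigger [([422.0, 330.0], 0.64, [555.0, -445.0, 25.0])]
top [ 408.  142. 1813.]
canister_mid [([200.0, 242.0], 0.87, [394.0, 389.0, 98.0]), ([118.0, 247.0], 0.82, [382.0, 680.0, 97.0]), ([238.0, 223.0], 0.71, [457.0, 250.0, 105.0])]
keeper [([330.0, 231.0], 0.64, [426.0, -91.0, 5.0])]
bay [([323.0, 232.0], 0.56, [420.0, -64.0, 5.0])]
jaw_back [([345.0, 234.0], 0.47, [413.0, -144.0, 10.0])]
jaw_front [([339.0, 233.0], 0.61, [417.0, -119.0, 45.0])]
mill [([376.0, 173.0], 0.6, [580.0, -161.0, 479.0])]
lemon [([410.0, 236.0], 0.63, [402.0, -380.0, 46.0])]
glass [([261.0, 169.0], 0.56, [583.0, 159.0, 576.0])]
jigger [([420.0, 190.0], 0.64, [571.0, -429.0, 22.0])]
```

```bash
python3 -c "
import cv2,numpy as np
a=cv2.imread('pics/scene0.png');b=cv2.imread('pics/top0.png');cv2.imwrite('pics/both.png',np.vstack([a,b])[:, :] if 0 else cv2.resize(np.hstack([a,b]),(800,300)))"
```

```text
(no output)
```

View pics/scene0.png

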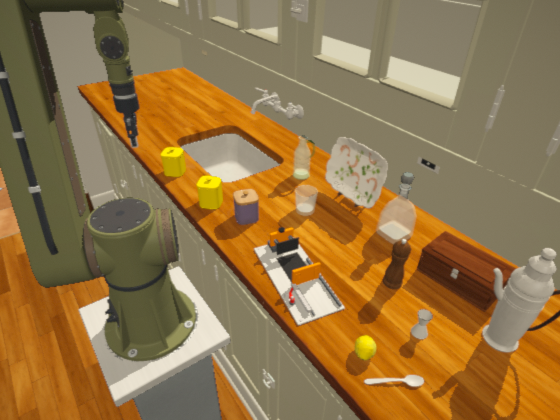

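View pics/top0.png

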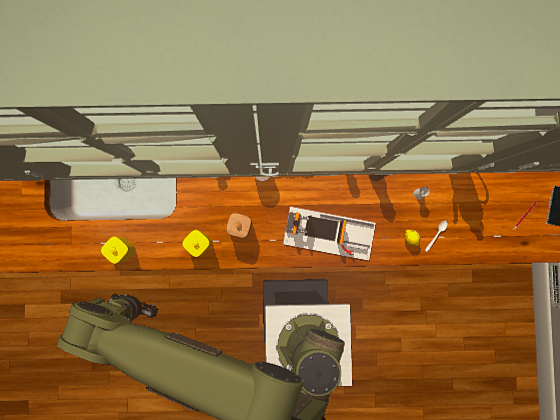

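Three candidates for the canister: yellow ones at scene (173,161) and (210,191), and the purple one with the wooden lid at scene (246,206) / top (239,224). I choose the purple one. The jaw is orange at scene (306,270) with the red pawl beside it, and the backrest with its knob is at (281,237).

```bash
python3 - <<'E'
from h import *
F={n:robot.grab_frame(n) for n in("scene","top")}
for n,f in F.items():
    P=cloud(f); 
    near=P[(abs(P[:,0]-455)<75)&(abs(P[:,1]-250)<75)]
    kn=near[(near[:,2]>105)&(near[:,2]<125)]; lid=near[(near[:,2]>90)&(near[:,2]<104)]
    print(n,"knob",len(kn),kn.mean(0).round(1),"lid",len(lid),cv2.minAreaRect(lid[:,:2].astype(np.float32)),lid[:,2].mean())
    hsv=cv2.cvtColor(f["img"],cv2.COLOR_RGB2HSV)
    K=P[(P[:,0]>300)&(P[:,0]<580)&(P[:,1]>-290)&(P[:,1]<90)]
    print(" plate-ish",len(K))
    m=(hsv[...,1]<70)&(hsv[...,2]>130)&(f["z_map"]>0)
    W=cloud(f,m); W=W[(W[:,0]>300)&(W[:,0]<560)&(W[:,1]>-290)&(W[:,1]<90)&(abs(W[:,2]-6)<8)]
    print(" plate",len(W),cv2.minAreaRect(W[:,:2].astype(np.float32)),np.median(W[:,2]))
    m=(hsv[...,0]>5)&(hsv[...,0]<22)&(hsv[...,1]>190)
    O=cloud(f,m);O=O[(O[:,0]>330)&(O[:,0]<540)&(O[:,1]>-260)&(O[:,1]<80)&(O[:,2]>35)&(O[:,2]<85)]
    for a,b in((-260,-60),(-60,80)):
        q=O[(O[:,1]>a)&(O[:,1]<b)]; t=q[q[:,2]>65]
        print(" orange",len(q),len(t), q.min(0).round(),q.max(0).round(), t.mean(0).round() if len(t) else '', cv2.minAreaRect(t[:,:2].astype(np.float32)) if len(t)>3 else '')
s,t=F["scene"]["img"][180:330,220:360],F["top"]["img"][190:270,220:390]
save("crop.png",np.hstack([cv2.resize(s,(420,450),interpolation=3),cv2.resize(t,(380,450*0+180),interpolation=3) if 0 else cv2.copyMakeBorder(cv2.resize(t,(380,179),interpolation=3),0,271,0,0,0)]))
E
```

```text
scene knob 16 [449.7 243.6 109.8] lid 293 ((449.6386413574219, 244.49559020996094), (83.08113098144531, 81.70561218261719), 71.48694610595703) 95.6622598995831
 plate-ish 16525
 plate 2326 ((416.17633056640625, -89.08309936523438), (335.3424987792969, 145.8124237060547), 78.22655487060547) 5.182838433168229
 orange 325 113 [ 377. -146.   35.] [ 464. -119.   75.] [ 418. -133.   70.] ((420.8189697265625, -129.62998962402344), (17.497865676879883, 86.88975524902344), 78.23596954345703)
 orange 217 85 [416.  -2.  35.] [493.  52.  81.] [453.  36.  71.] ((451.5681457519531, 36.409244537353516), (72.11457824707031, 51.90867233276367), 23.70561981201172)
top knob 29 [452.7 248.9 110.2] lid 412 ((450.94903564453125, 250.33425903320312), (80.89824676513672, 81.57733154296875), 70.79423522949219) 96.65921885231926
 plate-ish 29485
 plate 1761 ((416.4505615234375, -85.81576538085938), (328.8072509765625, 143.75352478027344), 78.15550994873047) 5.316815623473985
 orange 64 61 [ 380. -137.   62.] [ 463. -113.   80.] [ 421. -126.   72.] ((421.1964416503906, -126.68690490722656), (9.949692726135254, 85.57135772705078), 77.71127319335938)
 orange 52 45 [419.  -8.  44.] [492.  57.  78.] [456.  44.  73.] ((455.7042236328125, 43.91567611694336), (11.617148399353027, 74.03883361816406), 78.87362670898438)
```

View pics/crop.png

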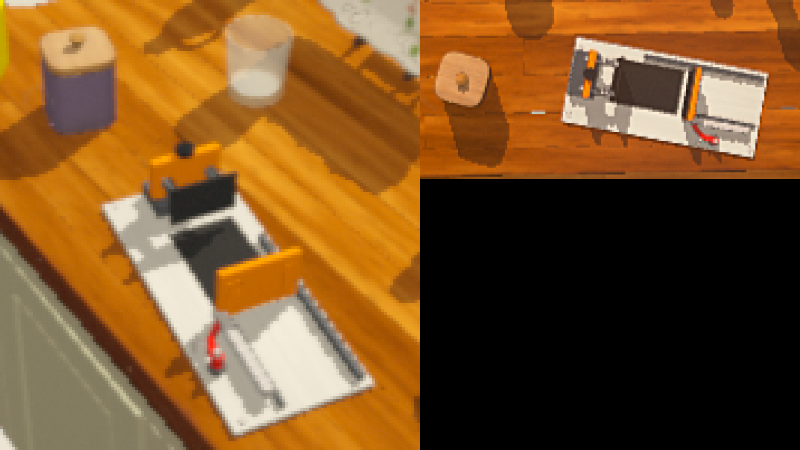

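The crop confirms it: the purple tin with wooden lid and knob at scene crop (75,45). The empty keeper has its jaw on the right (-y) side and its backrest and pad at the left. Keeper yaw is about 78.2°, origin about (428,-90), and the bay is at (433,-66).

```bash
cat >> h.py <<'E'
def to(x,y,z,yaw):
    s=robot.get_obs(); R0=R.from_rotvec(s["tool_rot"]); a=np.deg2rad(yaw); c,si=np.cos(a),np.sin(a)
    T=np.array([[-si,c,0],[c,si,0],[0,0,-1]])  # cols x,y,z
    d=np.array([x,y,z])-s["tcp_pos"]
    print("off",R0.inv().apply(d).round(1),"rot",(R0.inv()*R.from_matrix(T)).as_rotvec().round(4),"tcp",np.round(s["tcp_pos"],1),"F",np.round(s["ft_force"],2),"w",round(s["grip_width"],1),"nose",robot.nose_length,"t",s["time_s"])
E
python3 -c "
from h import *
to(451,247,253,71.1); to(451,247,160,71.1)"
```

```text
off [-3.398e+02 -2.141e+02  3.000e-01] rot [-0.     -0.     -0.0179] tcp [204.5 564.1 253.3] F [ 0.41 -0.07 -1.03] w 85.2 nose 22.0 t 1.1
off [-339.8 -214.1   93.3] rot [-0.     -0.     -0.0179] tcp [204.5 564.1 253.3] F [ 0.41 -0.07 -1.03] w 85.2 nose 22.0 t 1.1
```

>>> {"api": "apply_moves", "payload": {"motion": [{"rot": [0, 0, 0], "offset": [-34, -21, 0], "hand": 45}, {"rot": [0, 0, 0], "offset": [-76, -48, 0], "hand": 45}, {"rot": [0, 0, 0], "offset": [-118, -74, 0], "hand": 45}, {"rot": [0, 0, -0.018], "offset": [-160, -101, 0], "hand": 45}, {"rot": [0, 0, -0.018], "offset": [-202, -127, 0], "hand": 45}, {"rot": [0, 0, -0.018], "offset": [-244, -154, 0], "hand": 45}, {"rot": [0, 0, -0.018], "offset": [-286, -180, 0], "hand": 45}, {"rot": [0, 0, -0.018], "offset": [-320, -202, 20], "hand": 45}], "grip_force": 40}}

```text
time_s: 1.9
tcp_pos: [439.4, 263.9, 235.7]
tool_rot: [0.517, 3.094, 0.005]
ft_force: [0.2, 0.7, -0.2]
grip_width: 45.1
```

```bash
python3 -c "
from h import *
to(451,247,160,71.1)"
```

```text
off [-16.2 -12.6  75.7] rot [ 0.0041  0.0038 -0.0009] tcp [439.4 263.9 235.7] F [ 0.15  0.7  -0.21] w 45.1 nose 22.0 t 1.9
```

>>> {"api": "apply_moves", "payload": {"motion": [{"rot": [0, 0, 0], "offset": [-10, -6, 15], "hand": 45}, {"rot": [0, 0, 0], "offset": [-20, -12, 35], "hand": 45}, {"rot": [0, 0, 0], "offset": [-20, -12, 55], "hand": 45}, {"rot": [0, 0, 0], "offset": [-20, -12, 73], "hand": 45}, {"rot": [0, 0, 0], "offset": [-20, -12, 73], "hand": 45}, {"rot": [0, 0, 0], "offset": [-20, -12, 73], "hand": 45}, {"rot": [0, 0, 0], "offset": [-20, -12, 73], "hand": 45}, {"rot": [0, 0, 0], "offset": [-20, -12, 73], "hand": 45}]}}

```text
time_s: 2.7
tcp_pos: [452.2, 247.8, 161.5]
tool_rot: [0.515, 3.098, 0.002]
ft_force: [0.2, 0.7, -0.9]
grip_width: 45.3
```

```bash
python3 - <<'E'
from h import *
to(451,247,122,71.1)
f=robot.grab_frame("scene"); save("s1.png",cv2.resize(f["img"][130:250,180:320],(700,600),interpolation=3))
E
```

```text
off [ 0.9 -1.2 39.5] rot [0.0015 0.0013 0.0004] tcp [452.2 247.8 161.5] F [ 0.21  0.73 -0.94] w 45.3 nose 22.0 t 2.7
```

View pics/s1.png

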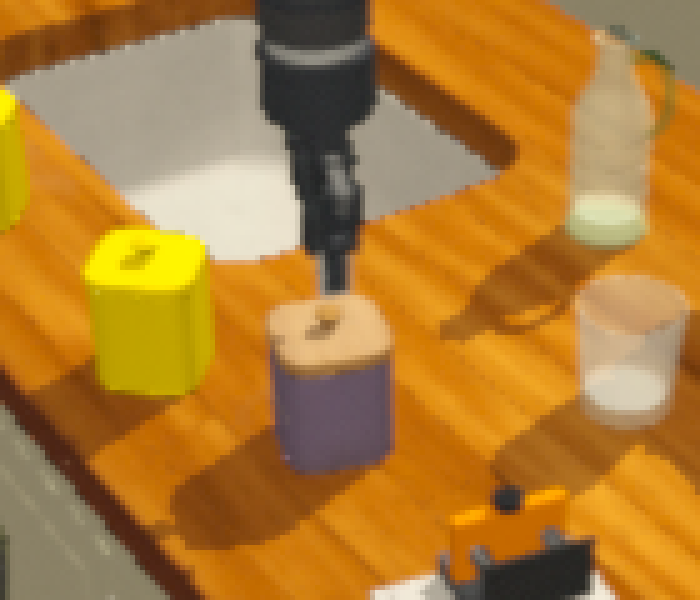

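The fingers stand over the knob (crop (328,310)), and nothing is in the way of going down.

>>> {"api": "apply_moves", "payload": {"motion": [{"rot": [0, 0, 0], "offset": [0, 0, 10], "hand": 45}, {"rot": [0, 0, 0], "offset": [0, -1, 20], "hand": 45}, {"rot": [0, 0, 0], "offset": [0, -1, 30], "hand": 45}, {"rot": [0, 0, 0], "offset": [0, -1, 37], "hand": 45}, {"rot": [0, 0, 0], "offset": [0, -1, 37], "hand": 45}, {"rot": [0, 0, 0], "offset": [0, -1, 37], "hand": 10}, {"rot": [0, 0, 0], "offset": [0, -1, 37], "hand": 10}, {"rot": [0, 0, 0], "offset": [0, -1, 37], "hand": 10}], "grip_force": 50}}

```text
time_s: 3.55
tcp_pos: [451.6, 246.6, 123.8]
tool_rot: [0.516, 3.098, 0.001]
ft_force: [-0.2, 0.8, 0.7]
grip_width: 15.5
```

```bash
python3 -c "
from h import *
to(451,247,122,71.1)"
```

```text
off [0.6 0.2 1.8] rot [0.0009 0.0004 0.0001] tcp [451.6 246.6 123.8] F [-0.23  0.83  0.72] w 15.5 nose 22.0 t 3.55
```

>>> {"api": "apply_moves", "payload": {"motion": [{"rot": [0, 0, 0], "offset": [0, 0, 0], "hand": 10}, {"rot": [0, 0, 0], "offset": [0, 0, 0], "hand": 10}, {"rot": [0, 0, 0], "offset": [0, 0, 0], "hand": 10}, {"rot": [0, 0, 0], "offset": [0, 0, -2], "hand": 10}, {"rot": [0, 0, 0], "offset": [0, 0, -5], "hand": 10}, {"rot": [0, 0, 0], "offset": [0, 0, -10], "hand": 10}, {"rot": [0, 0, 0], "offset": [0, 0, -15], "hand": 10}, {"rot": [0, 0, 0], "offset": [0, 0, -15], "hand": 10}]}}

```text
time_s: 4.35
tcp_pos: [451.7, 246.6, 139.1]
tool_rot: [0.516, 3.098, 0.001]
ft_force: [-0.3, -0.2, -1.6]
grip_width: 15.4
```

```bash
python3 -c "
from h import *
to(451,247,122,71.1)
f=robot.grab_frame('scene'); save('s2.png',cv2.resize(f['img'][130:250,180:320],(700,600),interpolation=3))"
```

```text
off [ 0.8  0.2 17.1] rot [0.0009 0.0009 0.    ] tcp [451.7 246.6 139.1] F [-0.29 -0.19 -1.64] w 15.4 nose 22.0 t 4.35
```

View pics/s2.png

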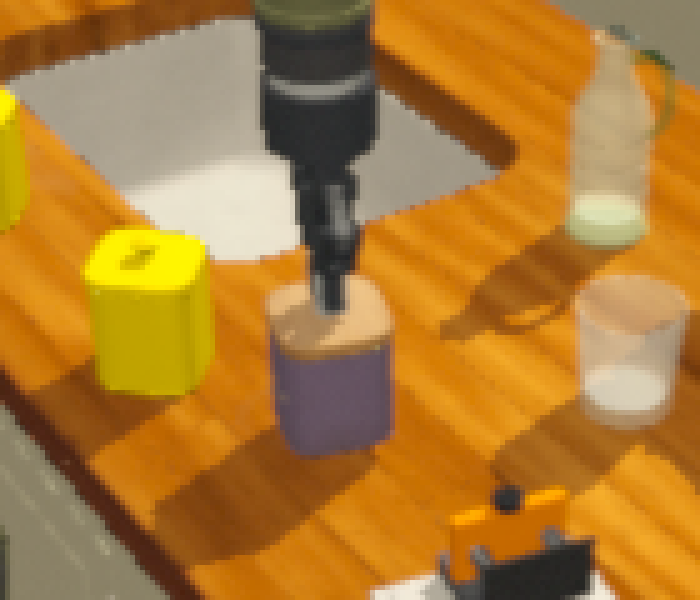

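The canister hangs from the gripper, its bottom clear of the table (crop bottom edge up from row 470 to 452).

>>> {"api": "apply_moves", "payload": {"motion": [{"rot": [0, 0, 0], "offset": [0, 0, -10], "hand": 8}, {"rot": [0, 0, 0], "offset": [0, 0, -25], "hand": 8}, {"rot": [0, 0, 0], "offset": [0, 0, -42], "hand": 8}, {"rot": [0, 0, 0], "offset": [0, 0, -60], "hand": 8}, {"rot": [0, 0, 0], "offset": [0, 0, -78], "hand": 8}, {"rot": [0, 0, 0], "offset": [0, 0, -90], "hand": 8}, {"rot": [0, 0, 0], "offset": [0, 0, -96], "hand": 8}, {"rot": [0, 0, 0], "offset": [0, 0, -96], "hand": 8}], "grip_force": 70}}

```text
time_s: 5.2
tcp_pos: [451.6, 246.5, 235.1]
tool_rot: [0.516, 3.098, 0.001]
ft_force: [0.5, 0.3, -1.8]
grip_width: 14.1
```

```bash
python3 -c "
from h import *
to(433.4,-66.5,235,78.2)"
```

```text
off [-8.420e+01 -3.021e+02 -2.000e-01] rot [ 0.0009  0.001  -0.1239] tcp [451.6 246.5 235.1] F [ 0.53  0.3  -1.83] w 14.1 nose 22.0 t 5.2
```

>>> {"api": "apply_moves", "payload": {"motion": [{"rot": [0, 0, 0], "offset": [-2, -8, 0], "hand": 8}, {"rot": [0, 0, -0.02], "offset": [-7, -24, 0], "hand": 8}, {"rot": [0, 0, -0.04], "offset": [-13, -46, 0], "hand": 8}, {"rot": [0, 0, -0.06], "offset": [-20, -71, 0], "hand": 8}, {"rot": [0, 0, -0.08], "offset": [-27, -97, 0], "hand": 8}, {"rot": [0, 0, -0.1], "offset": [-34, -123, 0], "hand": 8}, {"rot": [0, 0, -0.12], "offset": [-41, -148, 0], "hand": 8}, {"rot": [0, 0, -0.124], "offset": [-48, -173, 0], "hand": 8}]}}

```text
time_s: 6.0
tcp_pos: [439.4, 65.5, 233.3]
tool_rot: [-0.322, -3.123, 0.001]
ft_force: [0.4, -0.5, -2.9]
grip_width: 14.5
```

```bash
python3 -c "
from h import *
to(433.4,-66.5,235,78.2)"
```

```text
off [ -21.  -130.5   -1.6] rot [-0.0009 -0.0016  0.0006] tcp [439.4  65.5 233.3] F [ 0.36 -0.55 -2.85] w 14.5 nose 22.0 t 6.0
```

>>> {"api": "apply_moves", "payload": {"motion": [{"rot": [0, 0, 0], "offset": [-4, -25, 0], "hand": 8}, {"rot": [0, 0, 0], "offset": [-8, -50, 0], "hand": 8}, {"rot": [0, 0, 0], "offset": [-11, -75, 0], "hand": 8}, {"rot": [0, 0, 0], "offset": [-15, -98, 0], "hand": 8}, {"rot": [0, 0, 0], "offset": [-18, -116, 0], "hand": 8}, {"rot": [0, 0, 0], "offset": [-20, -128, 0], "hand": 8}, {"rot": [0, 0, 0], "offset": [-20, -132.6, 0], "hand": 8}, {"rot": [0, 0, 0], "offset": [-20, -132.6, 0], "hand": 8}]}}

```text
time_s: 6.8
tcp_pos: [432.6, -67.0, 233.9]
tool_rot: [-0.324, -3.124, -0.0]
ft_force: [0.8, 0.6, -0.9]
grip_width: 14.5
```

```bash
python3 - <<'E'
from h import *
to(433.4,-66.5,140,78.2)
for n in("scene","top"):
    f=robot.grab_frame(n); im=f["img"]
    hsv=cv2.cvtColor(im,cv2.COLOR_RGB2HSV)
    P=cloud(f,(hsv[...,0]>110)&(hsv[...,0]<150)&(hsv[...,1]>60)); P=P[(abs(P[:,0]-433)<70)&(abs(P[:,1]+66)<70)&(P[:,2]>85)]
    print(n,len(P),P.min(0).round() if len(P) else '',P.max(0).round() if len(P) else '')
    P=cloud(f); L=P[(abs(P[:,0]-433)<60)&(abs(P[:,1]+66)<60)&(P[:,2]>195)&(P[:,2]<214)]
    print(" lid",len(L),cv2.minAreaRect(L[:,:2].astype(np.float32)) if len(L)>3 else '',np.median(L[:,2]))
    if n=="scene": save("s3.png",cv2.resize(im[190:340,220:380],(640,600),interpolation=3))
E
```

```text
off [-0.8  0.7 93.9] rot [ 0.0002 -0.0009 -0.0008] tcp [432.6 -67.  233.9] F [ 0.79  0.59 -0.89] w 14.5 nose 22.0 t 6.8
scene 0  
 lid 469 ((430.032958984375, -70.57940673828125), (82.31513214111328, 80.83427429199219), 80.72747039794922) 205.89863208857537
top 0  
 lid 128 ((433.36083984375, -43.68843078613281), (40.653587341308594, 80.91073608398438), 88.55451202392578) 206.14790667301736
```

View pics/s3.png

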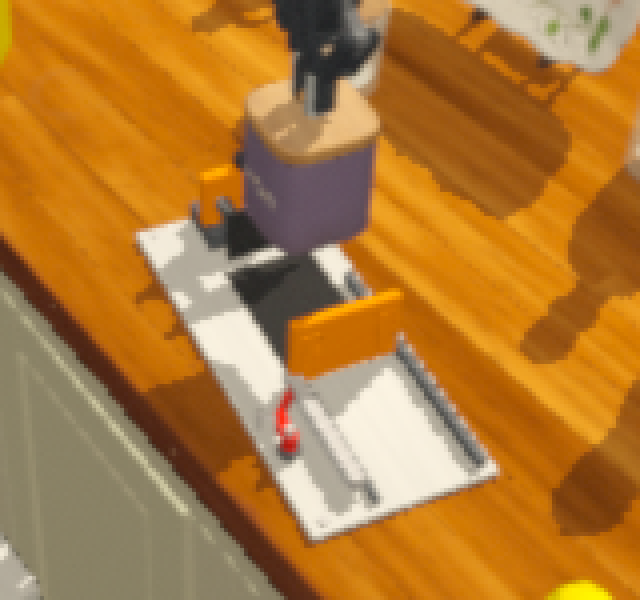

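The canister hangs square over the bay, in front of the backrest, with the jaw clear of it (orange at crop (345,330)). Lower.

>>> {"api": "apply_moves", "payload": {"motion": [{"rot": [0, 0, 0.015], "offset": [-0.8, 0.7, 10], "hand": 8}, {"rot": [0, 0, 0.015], "offset": [-0.8, 0.7, 26], "hand": 8}, {"rot": [0, 0, 0.015], "offset": [-0.8, 0.7, 42], "hand": 8}, {"rot": [0, 0, 0.015], "offset": [-0.8, 0.7, 58], "hand": 8}, {"rot": [0, 0, 0.015], "offset": [-0.8, 0.7, 74], "hand": 8}, {"rot": [0, 0, 0.015], "offset": [-0.8, 0.7, 86], "hand": 8}, {"rot": [0, 0, 0.015], "offset": [-0.8, 0.7, 93], "hand": 8}, {"rot": [0, 0, 0.015], "offset": [-0.8, 0.7, 97], "hand": 8}]}}

```text
time_s: 7.7
tcp_pos: [433.7, -65.9, 136.6]
tool_rot: [-0.345, -3.122, -0.0]
ft_force: [0.3, 0.5, -2.5]
grip_width: 14.1
```

>>> {"api": "apply_moves", "payload": {"motion": [{"rot": [0, 0, 0], "offset": [0, 0, 1], "hand": 8}, {"rot": [0, 0, 0], "offset": [0, 0, 2], "hand": 8}, {"rot": [0, 0, 0], "offset": [0, 0, 3], "hand": 8}, {"rot": [0, 0, 0], "offset": [0, 0, 4], "hand": 8}, {"rot": [0, 0, 0], "offset": [0, 0, 5], "hand": 8}, {"rot": [0, 0, 0], "offset": [0, 0, 5.5], "hand": 8}, {"rot": [0, 0, 0], "offset": [0, 0, 5.5], "hand": 8}, {"rot": [0, 0, 0], "offset": [0, 0, 5.5], "hand": 8}]}}

```text
time_s: 8.5
tcp_pos: [434.0, -66.3, 131.8]
tool_rot: [0.346, 3.122, -0.0]
ft_force: [0.3, 0.4, -1.7]
grip_width: 14.3
```

>>> {"api": "apply_moves", "payload": {"motion": [{"rot": [0, 0, 0], "offset": [0, 0, 0.5], "hand": 8}, {"rot": [0, 0, 0], "offset": [0, 0, 1], "hand": 8}, {"rot": [0, 0, 0], "offset": [0, 0, 1.5], "hand": 8}, {"rot": [0, 0, 0], "offset": [0, 0, 2], "hand": 8}, {"rot": [0, 0, 0], "offset": [0, 0, 2], "hand": 8}, {"rot": [0, 0, 0], "offset": [0, 0, 2], "hand": 8}, {"rot": [0, 0, 0], "offset": [0, 0, 2], "hand": 8}, {"rot": [0, 0, 0], "offset": [0, 0, 2], "hand": 8}]}}

```text
time_s: 9.3
tcp_pos: [434.1, -66.2, 129.9]
tool_rot: [0.346, 3.122, 0.0]
ft_force: [0.2, 0.1, -0.1]
grip_width: 14.2
```

>>> {"api": "apply_moves", "payload": {"motion": [{"rot": [0, 0, 0], "offset": [0, 0, 0.3], "hand": 8}, {"rot": [0, 0, 0], "offset": [0, 0, 0.6], "hand": 8}, {"rot": [0, 0, 0], "offset": [0, 0, 0.9], "hand": 8}, {"rot": [0, 0, 0], "offset": [0, 0, 1.2], "hand": 8}, {"rot": [0, 0, 0], "offset": [0, 0, 1.2], "hand": 8}, {"rot": [0, 0, 0], "offset": [0, 0, 1.2], "hand": 8}, {"rot": [0, 0, 0], "offset": [0, 0, 1.2], "hand": 8}, {"rot": [0, 0, 0], "offset": [0, 0, 1.2], "hand": 8}]}}

```text
time_s: 10.1
tcp_pos: [434.9, -65.8, 129.7]
tool_rot: [0.345, 3.121, 0.002]
ft_force: [-1.5, 3.6, 10.4]
grip_width: 14.3
```

Contact with the base plate (10 N). Release, then rise.

>>> {"api": "apply_moves", "payload": {"motion": [{"rot": [0, 0, 0], "offset": [0, 0, -0.8], "hand": 14}, {"rot": [0, 0, 0], "offset": [0, 0, -0.8], "hand": 40}, {"rot": [0, 0, 0], "offset": [0, 0, -0.8], "hand": 40}, {"rot": [0, 0, 0], "offset": [0, 0, -0.8], "hand": 40}, {"rot": [0, 0, 0], "offset": [0, 0, -3], "hand": 40}, {"rot": [0, 0, 0], "offset": [0, 0, -20], "hand": 40}, {"rot": [0, 0, 0], "offset": [0, 0, -45], "hand": 40}, {"rot": [0, 0, 0], "offset": [0, 0, -70], "hand": 40}]}}

```text
time_s: 10.9
tcp_pos: [433.5, -66.3, 199.2]
tool_rot: [-0.346, -3.121, 0.0]
ft_force: [0.9, -0.0, 0.9]
grip_width: 40.2
```

>>> {"api": "apply_moves", "payload": {"motion": [{"rot": [0, 0, 0], "offset": [0, -40, -5], "hand": 20}, {"rot": [0, 0, 0], "offset": [0, -80, -5], "hand": 0}, {"rot": [0, 0, 0], "offset": [0, -115, -5], "hand": 0}, {"rot": [0, 0, 0], "offset": [0, -140, -5], "hand": 0}, {"rot": [0, 0, 0], "offset": [0, -150, -5], "hand": 0}, {"rot": [0, 0, 0], "offset": [0, -150, -5], "hand": 0}, {"rot": [0, 0, 0], "offset": [0, -150, -5], "hand": 0}, {"rot": [0, 0, 0], "offset": [0, -150, -5], "hand": 0}], "grip_force": 40}}

```text
time_s: 11.7
tcp_pos: [401.3, -211.6, 203.5]
tool_rot: [-0.344, -3.122, -0.001]
ft_force: [-0.1, -0.1, 0.8]
grip_width: -0.0
```

```bash
python3 - <<'E'
from h import *
to(428.5-75*.204,-90-75*.979,100,78.2)
for n in("scene","top"):
    f=robot.grab_frame(n); im=f["img"]; hsv=cv2.cvtColor(im,cv2.COLOR_RGB2HSV)
    P=cloud(f); L=P[(abs(P[:,0]-433)<60)&(abs(P[:,1]+66)<60)&(P[:,2]>94)&(P[:,2]<112)]
    print(n,"lid",len(L),cv2.minAreaRect(L[:,:2].astype(np.float32)),np.median(L[:,2]))
    m=(hsv[...,0]>5)&(hsv[...,0]<22)&(hsv[...,1]>190)
    O=cloud(f,m);O=O[(O[:,0]>370)&(O[:,0]<480)&(O[:,1]>-160)&(O[:,1]<-100)&(O[:,2]>64)&(O[:,2]<80)]
    print(" jaw",len(O),cv2.minAreaRect(O[:,:2].astype(np.float32)))
    if n=="scene": save("s4.png",cv2.resize(im[190:340,220:380],(640,600),interpolation=3))
E
```

```text
off [ -1.2  49.6 103.6] rot [ 0.0005 -0.0003 -0.0135] tcp [ 401.3 -211.6  203.5] F [-0.06 -0.08  0.81] w -0.0 nose 22.0 t 11.7
scene lid 492 ((432.7229309082031, -67.44187927246094), (82.4232177734375, 81.5444107055664), 80.61955261230469) 101.74260592441686
 jaw 118 ((421.1863708496094, -130.52346801757812), (17.835525512695312, 87.73506164550781), 76.40925598144531)
top lid 449 ((432.7299499511719, -62.09767150878906), (81.17257690429688, 81.20572662353516), 78.28007507324219) 102.344232525287
 jaw 60 ((421.322509765625, -125.78710174560547), (8.774791717529297, 85.54145812988281), 77.42931365966797)
```

View pics/s4.png

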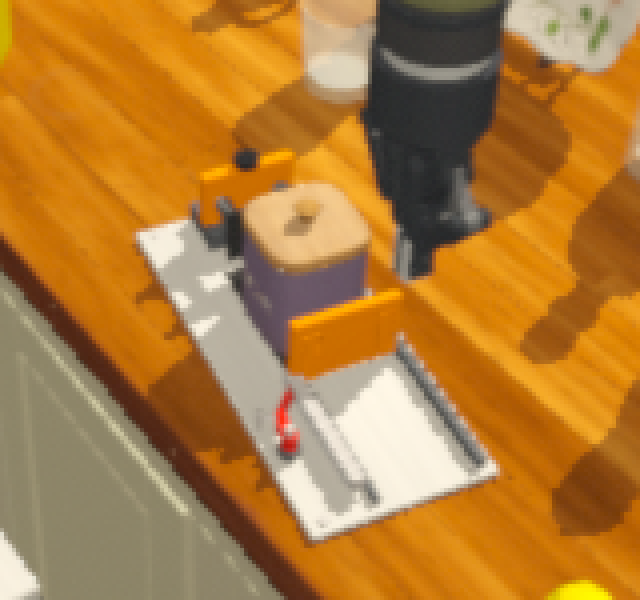

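The canister stands in the bay, square within about 2° (lid at crop (305,220)), and the jaw has not moved. Now set up the push: turn 90° so that both closed fingers' flat sides push, and tilt about 0.3 rad to keep the gripper body off the lid.

```bash
cat >> h.py <<'E'
YK=np.deg2rad(78.2); KX=np.array([np.cos(YK),np.sin(YK),0]); KY=np.array([-np.sin(YK),np.cos(YK),0]); KO=np.array([428.5,-90,0]); UP=np.array([0,0,1.])
def push(kx,ky,z,th=0.3,sg=1):
    zt=-UP*np.cos(th)+KX*np.sin(th); xf=KX*np.cos(th)+UP*np.sin(th); xt=sg*xf; T=np.stack([xt,np.cross(zt,xt),zt],1)
    tcp=KO+KX*kx+KY*ky+UP*z-22*zt-11*xf
    s=robot.get_obs(); R0=R.from_rotvec(s["tool_rot"]); A=R0.as_matrix()
    p=s["tcp_pos"]+A[:,2]*22+A[:,0]*sg*11-KO
    print("off",(A.T@(tcp-s["tcp_pos"])).round(1),"rot",(R0.inv()*R.from_matrix(T)).as_rotvec().round(4),"tipK",np.round([p@KX,p@KY,p[2]],1),"q",np.round(s["qpos"],2),"F",np.round([s["ft_force"]@KX,s["ft_force"]@KY,s["ft_force"][2]],2),"KXtool",(A.T@KX).round(3),"t",s["time_s"])
E
python3 -c "
from h import *
push(-80,0,120,sg=1);push(-80,0,120,sg=-1)"
```

```text
off [-1.3 27.7 65.8] rot [-0.2334  0.2363  1.5448] tipK [-124.5   12.7  181.6] q [-0.49  0.07 -0.46  1.04  0.   -0.27] F [-0.16  0.86  0.18] KXtool [0.013 1.    0.   ] t 11.8
off [-1.3 27.7 65.8] rot [-0.2371 -0.2342 -1.5712] tipK [-124.8   -9.3  181.6] q [-0.49  0.07 -0.46  1.04  0.   -0.27] F [-0.16  0.86  0.18] KXtool [0.013 1.    0.   ] t 11.8
```

>>> {"api": "apply_moves", "payload": {"motion": [{"rot": [-0.02, 0.02, 0.13], "offset": [0, 0, 0], "hand": 0}, {"rot": [-0.04, 0.04, 0.27], "offset": [0, 0, 0], "hand": 0}, {"rot": [-0.063, 0.064, 0.41], "offset": [0, 0, 0], "hand": 0}, {"rot": [-0.084, 0.085, 0.55], "offset": [0, 0, 0], "hand": 0}, {"rot": [-0.105, 0.106, 0.69], "offset": [0, 0, 0], "hand": 0}, {"rot": [-0.126, 0.128, 0.83], "offset": [0, 0, 0], "hand": 0}, {"rot": [-0.147, 0.149, 0.97], "offset": [0, 0, 0], "hand": 0}, {"rot": [-0.168, 0.17, 1.11], "offset": [0, 0, 0], "hand": 0}]}}

```text
time_s: 12.6
tcp_pos: [401.5, -212.0, 203.6]
tool_rot: [-1.855, -2.34, -0.265]
ft_force: [-0.8, -0.8, 0.8]
grip_width: -0.4
```

```bash
python3 -c "
from h import *
push(-75,0,120)"
```

```text
off [13.9 11.8 71.3] rot [-0.0648  0.0655  0.4288] tipK [-110.4    7.1  184.6] q [-0.61  0.18 -0.36  1.17  0.18  0.72] F [-0.92  0.61  0.79] KXtool [0.882 0.417 0.221] t 12.6
```

>>> {"api": "apply_moves", "payload": {"motion": [{"rot": [-0.02, 0.02, 0.13], "offset": [2, 2, 5], "hand": 0}, {"rot": [-0.04, 0.04, 0.27], "offset": [4, 3, 15], "hand": 0}, {"rot": [-0.06, 0.06, 0.4], "offset": [7, 6, 30], "hand": 0}, {"rot": [-0.065, 0.0655, 0.429], "offset": [10, 9, 45], "hand": 0}, {"rot": [-0.065, 0.0655, 0.429], "offset": [12, 11, 60], "hand": 0}, {"rot": [-0.065, 0.0655, 0.429], "offset": [14, 12, 71], "hand": 0}, {"rot": [-0.065, 0.0655, 0.429], "offset": [14, 12, 71], "hand": 0}, {"rot": [-0.065, 0.0655, 0.429], "offset": [14, 12, 71], "hand": 0}]}}

```text
time_s: 13.4
tcp_pos: [409.5, -180.4, 138.3]
tool_rot: [-2.272, -1.856, -0.343]
ft_force: [0.3, -0.2, -0.6]
grip_width: -0.0
```

```bash
python3 -c "
from h import *
push(-62,0,45)"
```

```text
off [-9.5  0.1 76.1] rot [-0.0004  0.0009  0.0051] tipK [-75.4   0.2 120.5] q [-0.6   0.21 -0.5   0.98  0.27  1.15] F [-0.08 -0.36 -0.62] KXtool [0.956 0.005 0.295] t 13.4
```

>>> {"api": "apply_moves", "payload": {"motion": [{"rot": [0, 0, 0], "offset": [-1, 0, 10], "hand": 0}, {"rot": [0, 0, 0], "offset": [-3, 0, 26], "hand": 0}, {"rot": [0, 0, 0], "offset": [-5, 0, 42], "hand": 0}, {"rot": [0, 0, 0], "offset": [-7, 0, 58], "hand": 0}, {"rot": [0, 0, 0], "offset": [-9, 0, 70], "hand": 0}, {"rot": [0, 0, 0], "offset": [-9.5, 0, 76], "hand": 0}, {"rot": [0, 0, 0], "offset": [-9.5, 0, 76], "hand": 0}, {"rot": [0, 0, 0], "offset": [-9.5, 0, 76], "hand": 0}]}}

```text
time_s: 14.2
tcp_pos: [412.4, -167.9, 63.0]
tool_rot: [-2.273, -1.856, -0.344]
ft_force: [-0.1, 0.1, 0.5]
grip_width: 0.3
```

```bash
python3 - <<'E'
from h import *
push(-52,0,45)
f=robot.grab_frame("scene"); save("s5.png",cv2.resize(f["img"][190:340,220:380],(640,600),interpolation=3))
E
```

```text
off [ 9.9 -0.1  3.3] rot [0.0004 0.001  0.0045] tipK [-62.5  -0.1  45.2] q [-0.58  0.29 -0.6   0.8   0.28  1.18] F [0.07 0.08 0.49] KXtool [0.956 0.004 0.295] t 14.2
```

View pics/s5.png

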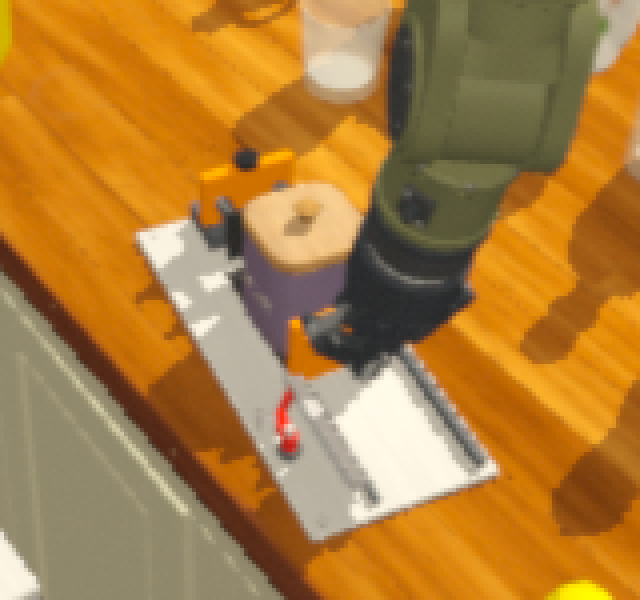

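The fingers are behind the jaw at its mid-width (crop (370,350)) and clear of canister and rack. Push.

>>> {"api": "apply_moves", "payload": {"motion": [{"rot": [0, 0, 0], "offset": [2.9, 0, 0.9], "hand": 0}, {"rot": [0, 0, 0], "offset": [5.7, 0, 1.8], "hand": 0}, {"rot": [0, 0, 0], "offset": [8.6, 0, 2.7], "hand": 0}, {"rot": [0, 0, 0], "offset": [11.5, 0, 3.5], "hand": 0}, {"rot": [0, 0, 0], "offset": [14.3, 0, 4.4], "hand": 0}, {"rot": [0, 0, 0], "offset": [17.2, 0, 5.3], "hand": 0}, {"rot": [0, 0, 0], "offset": [20.1, 0, 6.2], "hand": 0}, {"rot": [0, 0, 0], "offset": [23, 0, 7.1], "hand": 0}]}}

```text
time_s: 15.05
tcp_pos: [417.0, -144.2, 62.6]
tool_rot: [-2.273, -1.856, -0.343]
ft_force: [-1.0, -3.2, -0.3]
grip_width: -0.2
```

>>> {"api": "apply_moves", "payload": {"motion": [{"rot": [0, 0, 0], "offset": [1, 0, 0.3], "hand": 0}, {"rot": [0, 0, 0], "offset": [1.9, 0, 0.6], "hand": 0}, {"rot": [0, 0, 0], "offset": [2.9, 0, 0.9], "hand": 0}, {"rot": [0, 0, 0], "offset": [3.8, 0, 1.2], "hand": 0}, {"rot": [0, 0, 0], "offset": [4.8, 0, 1.5], "hand": 0}, {"rot": [0, 0, 0], "offset": [5.7, 0, 1.8], "hand": 0}, {"rot": [0, 0, 0], "offset": [6.7, 0, 2.1], "hand": 0}, {"rot": [0, 0, 0], "offset": [7.6, 0, 2.4], "hand": 0}]}}

```text
time_s: 15.85
tcp_pos: [418.6, -136.3, 62.6]
tool_rot: [-2.273, -1.855, -0.343]
ft_force: [-1.1, -2.5, 0.8]
grip_width: -0.1
```

```bash
python3 -c "
from h import *
push(-30,0,45)"
```

```text
off [ 0.3  0.2 -0. ] rot [-0.      0.0011  0.0043] tipK [-30.3   0.3  44.8] q [-0.51  0.27 -0.63  0.77  0.28  1.25] F [-2.68  0.6   0.85] KXtool [0.956 0.004 0.294] t 15.85
```

>>> {"api": "apply_moves", "payload": {"motion": [{"rot": [0, 0, 0], "offset": [1.4, 0, 0.4], "hand": 0}, {"rot": [0, 0, 0], "offset": [2.9, 0, 0.9], "hand": 0}, {"rot": [0, 0, 0], "offset": [4.3, 0, 1.3], "hand": 0}, {"rot": [0, 0, 0], "offset": [5.7, 0, 1.8], "hand": 0}, {"rot": [0, 0, 0], "offset": [7.2, 0, 2.2], "hand": 0}, {"rot": [0, 0, 0], "offset": [8.6, 0, 2.7], "hand": 0}, {"rot": [0, 0, 0], "offset": [10, 0, 3.1], "hand": 0}, {"rot": [0, 0, 0], "offset": [11.5, 0, 3.5], "hand": 0}]}}

```text
time_s: 16.65
tcp_pos: [421.0, -124.5, 62.6]
tool_rot: [-2.273, -1.855, -0.343]
ft_force: [-1.0, -4.1, 0.7]
grip_width: 0.1
```

>>> {"api": "apply_moves", "payload": {"motion": [{"rot": [0, 0, 0], "offset": [0.6, 0, 0.2], "hand": 0}, {"rot": [0, 0, 0], "offset": [1.2, 0, 0.4], "hand": 0}, {"rot": [0, 0, 0], "offset": [1.8, 0, 0.6], "hand": 0}, {"rot": [0, 0, 0], "offset": [2.4, 0, 0.7], "hand": 0}, {"rot": [0, 0, 0], "offset": [3, 0, 0.9], "hand": 0}, {"rot": [0, 0, 0], "offset": [3.6, 0, 1.1], "hand": 0}, {"rot": [0, 0, 0], "offset": [4.2, 0, 1.3], "hand": 0}, {"rot": [0, 0, 0], "offset": [4.8, 0, 1.5], "hand": 0}]}}

```text
time_s: 17.45
tcp_pos: [422.0, -119.6, 62.6]
tool_rot: [-2.273, -1.855, -0.344]
ft_force: [-0.4, -3.2, 1.2]
grip_width: 0.1
```

```bash
python3 - <<'E'
from h import *
push(-12,0,45)
for n in("scene","top"):
    f=robot.grab_frame(n); P=cloud(f); L=P[(abs(P[:,0]-433)<60)&(abs(P[:,1]+56)<65)&(P[:,2]>97)&(P[:,2]<106)]
    print(n,"lid",len(L),L.max(0).round(),cv2.minAreaRect(L[:,:2].astype(np.float32)))
E
```

```text
off [1.2 0.3 0.2] rot [-0.      0.001   0.0043] tipK [-13.3   0.4  44.8] q [-0.48  0.25 -0.64  0.75  0.29  1.28] F [-3.22 -0.26  1.19] KXtool [0.956 0.004 0.295] t 17.45
scene lid 274 [475. -14. 106.] ((414.28900146484375, -55.74120330810547), (122.43692779541016, 58.269290924072266), 47.424808502197266)
top lid 331 [478.  -9. 106.] ((431.70648193359375, -68.54737854003906), (118.41068267822266, 81.95728302001953), 73.92010498046875)
```

>>> {"api": "apply_moves", "payload": {"motion": [{"rot": [0, 0, 0], "offset": [0.6, 0, 0.2], "hand": 0}, {"rot": [0, 0, 0], "offset": [1.2, 0, 0.4], "hand": 0}, {"rot": [0, 0, 0], "offset": [1.8, 0, 0.6], "hand": 0}, {"rot": [0, 0, 0], "offset": [2.4, 0, 0.7], "hand": 0}, {"rot": [0, 0, 0], "offset": [3, 0, 0.9], "hand": 0}, {"rot": [0, 0, 0], "offset": [3.6, 0, 1.1], "hand": 0}, {"rot": [0, 0, 0], "offset": [4.2, 0, 1.3], "hand": 0}, {"rot": [0, 0, 0], "offset": [4.8, 0, 1.5], "hand": 0}]}}

```text
time_s: 18.35
tcp_pos: [423.0, -114.3, 62.7]
tool_rot: [-2.272, -1.855, -0.345]
ft_force: [1.0, -1.9, 0.1]
grip_width: 0.2
```

>>> {"api": "apply_moves", "payload": {"motion": [{"rot": [0, 0, 0], "offset": [0.5, 0, 0.15], "hand": 0}, {"rot": [0, 0, 0], "offset": [1, 0, 0.3], "hand": 0}, {"rot": [0, 0, 0], "offset": [1.5, 0, 0.45], "hand": 0}, {"rot": [0, 0, 0], "offset": [2, 0, 0.6], "hand": 0}, {"rot": [0, 0, 0], "offset": [2.5, 0, 0.75], "hand": 0}, {"rot": [0, 0, 0], "offset": [3, 0, 0.9], "hand": 0}, {"rot": [0, 0, 0], "offset": [3.4, 0, 1.05], "hand": 0}, {"rot": [0, 0, 0], "offset": [3.8, 0, 1.2], "hand": 0}]}}

```text
time_s: 19.15
tcp_pos: [423.7, -111.5, 62.6]
tool_rot: [-2.274, -1.856, -0.342]
ft_force: [-2.4, -8.2, 1.7]
grip_width: 0.0
```

>>> {"api": "apply_moves", "payload": {"motion": [{"rot": [0, 0, 0], "offset": [0.3, 0, 0.1], "hand": 0}, {"rot": [0, 0, 0], "offset": [0.6, 0, 0.2], "hand": 0}, {"rot": [0, 0, 0], "offset": [1, 0, 0.3], "hand": 0}, {"rot": [0, 0, 0], "offset": [1.3, 0, 0.4], "hand": 0}, {"rot": [0, 0, 0], "offset": [1.6, 0, 0.5], "hand": 0}, {"rot": [0, 0, 0], "offset": [1.9, 0, 0.6], "hand": 0}, {"rot": [0, 0, 0], "offset": [1.9, 0, 0.6], "hand": 0}, {"rot": [0, 0, 0], "offset": [1.9, 0, 0.6], "hand": 0}]}}

```text
time_s: 19.95
tcp_pos: [424.0, -110.0, 62.6]
tool_rot: [-2.275, -1.856, -0.34]
ft_force: [-3.7, -9.2, 3.0]
grip_width: 0.2
```

```bash
python3 -c "
from h import *
push(-3,0,45)"
```

```text
off [ 0.5  0.3 -0. ] rot [0.     0.0039 0.0038] tipK [-3.6  0.3 44.8] q [-0.45  0.25 -0.65  0.74  0.29  1.31] F [-9.77  1.72  2.99] KXtool [0.956 0.004 0.292] t 19.95
```

>>> {"api": "apply_moves", "payload": {"motion": [{"rot": [0, 0, 0], "offset": [0.3, 0, 0.1], "hand": 0}, {"rot": [0, 0, 0], "offset": [0.6, 0, 0.2], "hand": 0}, {"rot": [0, 0, 0], "offset": [1, 0, 0.3], "hand": 0}, {"rot": [0, 0, 0], "offset": [1.3, 0, 0.4], "hand": 0}, {"rot": [0, 0, 0], "offset": [1.6, 0, 0.5], "hand": 0}, {"rot": [0, 0, 0], "offset": [1.9, 0, 0.6], "hand": 0}, {"rot": [0, 0, 0], "offset": [1.9, 0, 0.6], "hand": 0}, {"rot": [0, 0, 0], "offset": [1.9, 0, 0.6], "hand": 0}]}}

```text
time_s: 20.75
tcp_pos: [424.3, -108.6, 62.6]
tool_rot: [-2.276, -1.856, -0.339]
ft_force: [-3.4, -10.6, 4.5]
grip_width: -0.3
```

>>> {"api": "apply_moves", "payload": {"motion": [{"rot": [0, 0, 0], "offset": [0.3, 0, 0.1], "hand": 0}, {"rot": [0, 0, 0], "offset": [0.6, 0, 0.2], "hand": 0}, {"rot": [0, 0, 0], "offset": [1, 0, 0.3], "hand": 0}, {"rot": [0, 0, 0], "offset": [1.3, 0, 0.4], "hand": 0}, {"rot": [0, 0, 0], "offset": [1.6, 0, 0.5], "hand": 0}, {"rot": [0, 0, 0], "offset": [1.9, 0, 0.6], "hand": 0}, {"rot": [0, 0, 0], "offset": [1.9, 0, 0.6], "hand": 0}, {"rot": [0, 0, 0], "offset": [1.9, 0, 0.6], "hand": 0}]}}

```text
time_s: 21.55
tcp_pos: [424.7, -107.2, 62.6]
tool_rot: [-2.277, -1.857, -0.338]
ft_force: [-3.7, -13.1, 6.4]
grip_width: -0.0
```

```bash
python3 -c "
from h import *
push(-0,0,45)"
```

```text
off [ 0.6  0.2 -0. ] rot [0.0001 0.0065 0.0034] tipK [-0.7  0.3 44.7] q [-0.45  0.25 -0.66  0.74  0.28  1.32] F [-13.55   0.94   6.38] KXtool [0.957 0.003 0.289] t 21.55
```

>>> {"api": "apply_moves", "payload": {"motion": [{"rot": [0, 0, 0], "offset": [0.3, 0, 0.1], "hand": 0}, {"rot": [0, 0, 0], "offset": [0.6, 0, 0.2], "hand": 0}, {"rot": [0, 0, 0], "offset": [0.9, 0, 0.3], "hand": 0}, {"rot": [0, 0, 0], "offset": [1.2, 0, 0.35], "hand": 0}, {"rot": [0, 0, 0], "offset": [1.5, 0, 0.45], "hand": 0}, {"rot": [0, 0, 0], "offset": [1.8, 0, 0.5], "hand": 0}, {"rot": [0, 0, 0], "offset": [1.8, 0, 0.5], "hand": 0}, {"rot": [0, 0, 0], "offset": [1.8, 0, 0.5], "hand": 0}]}}

```text
time_s: 22.35
tcp_pos: [425.0, -105.8, 62.6]
tool_rot: [-2.278, -1.857, -0.336]
ft_force: [-4.8, -14.3, 6.4]
grip_width: 0.1
```

```bash
python3 -c "
from h import *
push(-0,0,45)"
```

```text
off [-0.7  0.2 -0.4] rot [0.0001 0.0077 0.0032] tipK [ 0.7  0.3 44.7] q [-0.44  0.24 -0.66  0.74  0.28  1.32] F [-14.97   1.77   6.44] KXtool [0.958 0.003 0.288] t 22.35
```

15 N total, inside the locking range. Back off and let the pawl hold.

>>> {"api": "apply_moves", "payload": {"motion": [{"rot": [0, 0, 0], "offset": [-1, 0, -0.3], "hand": 0}, {"rot": [0, 0, 0], "offset": [-2.5, 0, -0.7], "hand": 0}, {"rot": [0, 0, 0], "offset": [-4.5, 0, -1.4], "hand": 0}, {"rot": [0, 0, 0], "offset": [-8, 0, -2.4], "hand": 0}, {"rot": [0, 0, 0], "offset": [-14, 0, -4.2], "hand": 0}, {"rot": [0, 0, 0], "offset": [-22, 0, -6.6], "hand": 0}, {"rot": [0, 0, 0], "offset": [-30, 0, -9], "hand": 0}, {"rot": [0, 0, 0], "offset": [-36, 0, -11], "hand": 0}]}}

```text
time_s: 23.15
tcp_pos: [417.6, -140.7, 62.4]
tool_rot: [-2.273, -1.855, -0.344]
ft_force: [0.1, 0.2, -0.2]
grip_width: -0.4
```

>>> {"api": "apply_moves", "payload": {"motion": [{"rot": [0, 0, 0], "offset": [-3, 0, -10], "hand": 0}, {"rot": [0, 0, 0], "offset": [-6, 0, -30], "hand": 0}, {"rot": [0, 0, 0], "offset": [-10, 0, -55], "hand": 0}, {"rot": [0, 0, 0], "offset": [-15, 0, -80], "hand": 0}, {"rot": [0, 0, 0], "offset": [-20, 0, -105], "hand": 0}, {"rot": [0, 0, 0], "offset": [-20, 0, -130], "hand": 0}, {"rot": [0, 0, 0], "offset": [-20, 0, -140], "hand": 0}, {"rot": [0, 0, 0], "offset": [-20, 0, -140], "hand": 0}]}}

```text
time_s: 23.95
tcp_pos: [406.3, -200.0, 191.8]
tool_rot: [-2.275, -1.856, -0.345]
ft_force: [0.7, -0.2, -0.9]
grip_width: 0.1
```

```bash
python3 - <<'E'
from h import *
push(-60,0,100)
for n in("scene","top"):
    f=robot.grab_frame(n); im=f["img"]; hsv=cv2.cvtColor(im,cv2.COLOR_RGB2HSV); P=cloud(f)
    L=P[(abs(P[:,0]-438)<60)&(abs(P[:,1]+45)<62)&(P[:,2]>94)&(P[:,2]<112)]; r=cv2.minAreaRect(L[:,:2].astype(np.float32))
    d=np.array([*r[0],0])-KO; print(n,"lid",len(L),r,"K",(d@KX).round(1),(d@KY).round(1),np.median(L[:,2]),np.percentile(L[:,2],[2,98]))
    m=(hsv[...,0]>5)&(hsv[...,0]<22)&(hsv[...,1]>190)
    O=cloud(f,m); k=(O-KO)@np.stack([KX,KY,UP],1); k=k[(k[:,0]>-60)&(k[:,0]<40)&(abs(k[:,1])<48)&(k[:,2]>60)&(k[:,2]<80)]
    print(" jaw Kx",np.percentile(k[:,0],[5,50,95]).round(1) if len(k) else '')
    if n=="scene": save("s6.png",cv2.resize(im[180:330,220:380],(640,600),interpolation=3))
E
```

```text
off [11.9 -0.9 81.1] rot [0.0028 0.002  0.0043] tipK [-95.2  -0.8 174. ] q [-0.64  0.17 -0.41  1.12  0.27  1.11] F [-0.07 -0.69 -0.92] KXtool [0.956 0.003 0.294] t 23.95
scene lid 423 ((437.93670654296875, -43.66271209716797), (82.61985778808594, 80.34314727783203), 76.26275634765625) K 47.3 0.2 101.81092221557469 [ 95.37866854 105.19808903]
 jaw Kx [-6.8 -2.9  3.4]
top lid 436 ((439.5614013671875, -37.9608268737793), (81.61798858642578, 81.38319396972656), 76.56016540527344) K 53.2 -0.2 101.8844166493949 [ 95.16829863 110.18709955]
 jaw Kx [0.3 5.  8.9]
```

View pics/s6.png

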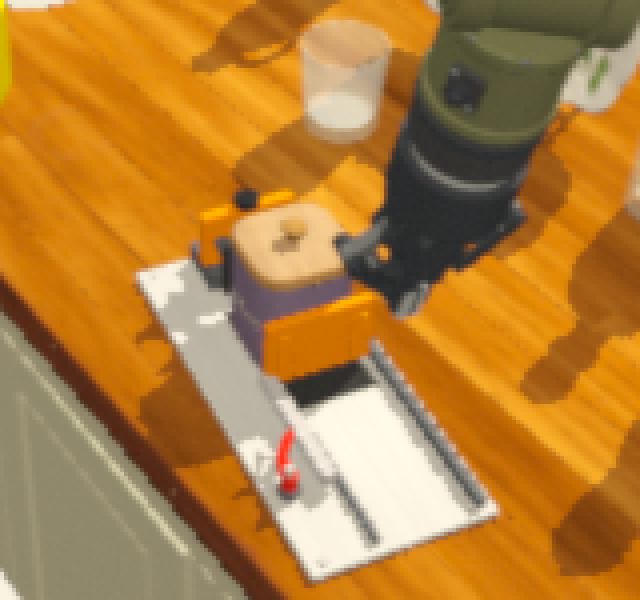

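The canister stands upright between jaw and pad, square and centred. The jaw (crop (320,335)) stays forward and the pawl (crop (287,465)) lies on the rack. The robot is clear, so I hand in.

```bash
python3 -c "
from h import *
print(robot.close_job())"
```

```text
the job is handed in; nothing more can be done
None
```

I lifted the purple canister by its knob, stood it square in the bay and let go. I then pushed the orange jaw with the closed fingers until the push reached 15 N. After backing off, I handed in at about 24 s. The hand-in gives no verdict.

- **Canister:** in the last pictures it stood upright on the base plate. It was within about 1 mm of the keeper's centre line and about 2° off square, at about 26 mm in the bay's x.
- **Jaw:** it stayed about 42 mm forward after I let go, so the pawl holds it. The last reading of the push (15.0 N) was inside the 14–19 N locking range.
- **Surroundings:** I did not go near the mill, lemon, glass or jigger, and I did not measure them again at the end. The robot touches nothing and its wrist force reads about zero.

**Not confirmed:**
- The force left on the canister after release was not measured directly. From the push and the tooth drop-back of up to 5 N, I estimate 5–9 N.
- The pawl's swing angle was not measured; I only saw in the picture that it lies on the rack.
- The two cameras disagree by about 5 mm along the keeper for the final canister position, and by up to 8 mm for the jaw. The canister figure is their average; the jaw travel is from the top camera.

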